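# Press the slot tile flush with the spacer block

## Robot

A 7-joint arm with a two-finger parallel gripper is mounted at the origin on a cart in front of the work surface, level with it; the furniture and walls round the work are solid. World frame = base frame: x ahead of the robot, y to its left, z up, the work surface at z = 0. Lengths are in m, angles in degrees, forces in N, time in s.
With the tool pointing down it reaches from about 0.425 to 0.875 m from the base axis. Payload 4.7 kg.
Tool frame: the origin (TCP) lies between the finger pads; the fingertips stand env.finger_overhang ahead of it and the grasp point (between the pads) lies 5 mm behind it (env.finger_overhang is the distance from the TCP to the fingertips, in m); z points along the fingers, y is the line along which they close (so a half turn about z gives the same grasp; the last joint's range is limited). The gripper opens to 87 mm and grips with 3 to 60 N. Pads are 19 mm wide; open, the fingers measure 117 mm over their backs; the gripper's body (75 mm by 190 mm) begins 51 mm behind the grasp point.
Start: joints at [-67.947, 18.392, -4.016, 83.108, 1.295, 78.541, -3.26], TCP at [0.236, 0.606, 0.237] pointing down, gripper open.
Joint ranges: [-163.93, 163.93], [-17.29, 119.83], [-79.2, 71.16], [3.27, 140.29], [-89.18, 269.18], [5.43, 117.66], [-154.24, 154.24]. Speed limits (degrees/s): [147.25, 147.25, 180, 180, 180, 180, 180].

## Interface

Orientations are given as [roll, pitch, yaw] about the fixed x, y, z axes, in that order (R = Rz(yaw) Ry(pitch) Rx(roll)).
In Python, from cell import telemetry, eyes, env, models gives the robot as it stands. The module is installed in compiled form; this text tells all that it offers.
- The arm moves only by the tool drive_tool, never from a script. Its arguments are lists of equal length, an entry for each row: "angular": the turn, a rotation vector about the tool's x, y, z in rad, a list of three; "delta_pos": the shift along the tool's x, y, z in cm, a list of three; "gripper": the finger opening in cm, from 0 to 8.7. A call has 1 to 20 rows; each row shifts and turns the commanded pose from where the row before left it, along the tool's axes as they then stand; what a row does not reach is not made up. A row lasts 1/10 s, in which the tool goes at most 50 mm and 8.59 degrees, less where a joint would pass 70% of its speed; a pose out of reach is approached as far as the arm can. A call with a gripper value outside its range is refused whole. The fingers move at their own pace and stop on an object; "squeeze" is the grip in N (left out, the last holds). Time passes only in rows, so rows that do not move let the fingers close. It gives the time, the measured TCP pose, the force, the opening and the grip force at its end, in the units of the state.
- telemetry.get_obs(): the state, without advancing time (a new reading comes with each control period).
- eyes.read_camera(name): name is "scene" or "side" or "wrist"; returns a dict with "pixels" (480x640x3 uint8, red, green, blue), "mtx" (3x3 intrinsics, pixels), "origin" and "orientation" of the camera in the world. Camera axes: x right, y down, z forward; pixel columns grow to the right and rows downward; lengths in m; the calibration is good to about 2 mm. A picture is of the moment at which its call begins. There is no depth.
- env.sign_off(): hands the job in; it is judged then, once.
Trained networks look in a picture, given as the dict that the camera call returned (one of the last four; its "shot" number tells which), for a name from the list of things; names that differ only in an ending like _2 or _b are one class to them, and where a whole thing is asked for, a point or a joint stands for the part that bears it (a point fixed in the world has none). Each returns a list of dicts, best first, with "p" (0 to 1); they miss things now and then, are a little off and sometimes report something else, mostly with a low value. They report only what shows in the picture. A call takes as long as a camera call. They do not tell look-alikes from the thing itself.
- models.search_frame(picture, target): "centre" ([column, row] in pixels, amid what is visible of it).
- models.cut_out(picture, target): "pixels" (480x640 bool, what is visible of it) and "centre" ([column, row] in pixels, amid what is visible of it).
The state is a dict: "time_s": time; "qpos": joint angles; "joint_velocities": joint speeds; "effort": joint torques, N m; "tool_pos": TCP position; "tool_rot": TCP orientation; "force": force on the tool from outside, world axes, zero at the start; "wrist_torque": the same for the moment, N m; "grip_width": finger opening in m; "grasp_force": force on a finger pad.
Only numpy, scipy, OpenCV 4.12 (cv2) and the standard library are available. Lean on these libraries where they do the work, as an engineer would, in place of code of your own. Each camera call takes 0.05 s, during which the arm holds its last target. There are 200 camera calls.

## Task

The white tile at the inner end of each slot of the wooden dock stands off on springy pads. Lift the wooden spacer block off the top of the pile (leave the phone and power bank beneath it where they are), slide it lengthwise along the floor of the one slot that is wide enough for it until it presses that slot's tile flush against the back wall, and finish while still holding it pressed there: do not let go. Do not press the tiles of the two narrow slots, and leave the eraser and the glue stick where they stand.

Things in the scene. Friction and masses are not known exactly. Their poses are not given: they have to be found in the camera images.
- spacer: plain pale wooden spacer block, 130 long (x) x 30 wide (y) x 36 high, about 90 g, both ends alike; lies on top of the power bank. Origin: centre of its underside; x along its length.
- power_bank: beige power bank, 128 (x) x 66 (y) x 15 high, middle of the pile, lying loose on the phone. Origin: centre of its underside.
- phone: black phone, 150 (x) x 74 (y) x 9 high, lying loose on the desk at the bottom of the pile. Origin: centre of its underside.
- dock: dark wooden board, 92 deep (x) x 216 wide (y) x 6 thick, fixed on the desk, carrying the three slot blocks side by side, 70 between centres, in any order; x points along the slots, away from the robot. Origin: centre of its underside. The board reaches 4.5 in front of the slot mouths.
- slot_a: Narrowest slot: brown block 83 (x) x 66 (y) x 30 high fixed on the board, slot 18 wide (y), open at top and front. Origin: block's middle, on the slot floor; x along the slot, inward. Mouth at x -41.5, back wall face at 31.5, tile's front face at 18.5 standing off, 26.5 flush. The spacer (30 wide) does not go in.
- slot_b: Middle-width slot: brown block 83 (x) x 66 (y) x 30 high fixed on the board, slot 24 wide (y), open at top and front. Origin: block's middle, on the slot floor; x along the slot, inward. Mouth at x -41.5, back wall face at 31.5, tile's front face at 18.5 standing off, 26.5 flush. The spacer (30 wide) does not go in.
- slot_c: Widest slot: brown block 83 (x) x 66 (y) x 30 high fixed on the board, slot 36 wide (y), open at top and front. Origin: block's middle, on the slot floor; x along the slot, inward. Mouth at x -41.5, back wall face at 31.5, tile's front face at 18.5 standing off, 26.5 flush. The only one the spacer (30 wide) fits: at flush the spacer's centre is at x -38.5 and 62 of it stand out of the mouth.
- tile_a (a joint): slide of the white tile at the inner end of slot_a (narrowest), in m: 0 = standing off the back wall on its springy pads, 0.008 = flush against the back wall. The tile is 5 thick and 26 high. The pads push back with about 1.5 N at the start, 5.5 N at flush, and always spring back when not pressed.
- tile_b (a joint): slide of the white tile at the inner end of slot_b (middle width), in m: 0 = standing off the back wall on its springy pads, 0.008 = flush against the back wall. The tile is 5 thick and 26 high. The pads push back with about 1.5 N at the start, 5.5 N at flush, and always spring back when not pressed.
- tile_c (a joint): slide of the white tile at the inner end of slot_c (widest), in m: 0 = standing off the back wall on its springy pads, 0.008 = flush against the back wall. The tile is 5 thick and 26 high. The pads push back with about 1.5 N at the start, 5.5 N at flush, and always spring back when not pressed.
- eraser: small blue and white eraser, 22 x 42 x 13 high, loose on the desk to the right of the dock; a bystander. Origin: centre of its underside.
- glue_stick: white and yellow glue stick, 26 diameter, 89 high, standing loose on the desk behind the pile; a bystander. Origin: centre of its underside.
Not all that is in view belongs to the job. What is shaped like the power_bank but yellow is not meant.

How it is judged:
By the outcome, as a careful person would: the job done as asked, in the order asked, and still so for the second after the job is handed in, while the arm keeps its last pose, push and grip.
It also fails if it takes over 40 s, if anything falls off the work surface, if the arm or the gripper's body presses on something with over 40 N, if the wrist force passes 120 N, or if a joint passes its speed limit or range.

## Working session

There is one attempt and no reset: what is moved stays moved. The work goes in short steps, Python scripts to look and compute and a tool call to move; the robot and the scene stay as the last step left them, time stands still between calls to the robot, and variables do not carry over. Pictures are saved under pics/ and viewed, at most 10 in all, crops included, and the job is handed in when it is done.

Besides the shell and the picture viewer there is one more tool, called after ">>>" in YAML: its name, and indented under it one key for each argument. drive_tool: Moves the arm, as the interface text tells. Its arguments: {"type":"object","properties":{"angular":{"type":"array","items":{"type":"array","items":{"type":"number"}}},"delta_pos":{"type":"array","items":{"type":"array","items":{"type":"number"}}},"gripper":{"type":"array","items":{"type":"number"}},"squeeze":{"type":"number"}},"required":["angular","delta_pos","gripper"]}

```bash
mkdir -p pics
cat > h.py <<'E'
import numpy as np, cv2
from scipy.spatial.transform import Rotation as R
from cell import telemetry, eyes, env, models
def rot(o):
    o=np.array(o,float)
    return o if o.shape==(3,3) else R.from_euler('xyz',o,degrees=True).as_matrix() if o.size==3 else R.from_quat(o).as_matrix()
def ray(c,px):
    d=rot(c['orientation'])@np.linalg.inv(c['mtx'])@np.array([px[0],px[1],1.]); return np.array(c['origin']),d
def at(c,px,z):
    o,d=ray(c,px); return o+d*(z-o[2])/d[2]
def proj(c,P):
    q=(np.atleast_2d(P)-np.array(c['origin']))@rot(c['orientation'])@np.array(c['mtx']).T
    return q[:,:2]/q[:,2:]
def save(c,n): cv2.imwrite(f'pics/{n}.png',c['pixels'][...,::-1])
E
python3 - <<'E'
from h import *
s=telemetry.get_obs(); print(s['tool_pos'],s['tool_rot'],s['grip_width'],env.finger_overhang)
for n in ['scene','side']:
    c=eyes.read_camera(n); save(c,n+'0'); print(n,c['origin'],c['orientation'],c['mtx'])
    for t in ['spacer','power_bank','phone','dock','slot_c','eraser','glue_stick']:
        print(t,[(np.round(d['centre'],0),round(d['p'],2)) for d in models.search_frame(c,t)[:4]])
E
```

```text
[0.23540898 0.60531875 0.2354508 ] [-1.79891113e+02  7.10893445e-03  1.58753699e+02] 0.08717457406807799 0.014
scene [ 0.06306217 -0.65475502  0.73586762] [-127.9362266     1.27035912  -35.12762617] [[433.89597875   0.         324.01403984]
 [  0.         433.89597875 247.64464913]
 [  0.           0.           1.        ]]
spacer [(array([258., 215.]), 0.83)]
power_bank [(array([266., 228.]), 0.86), (array([309., 243.]), 0.72), (array([233., 204.]), 0.72)]
phone [(array([260., 233.]), 0.74)]
dock [(array([391., 302.]), 0.88)]
slot_c [(array([410., 297.]), 0.89), (array([364., 269.]), 0.87), (array([385., 280.]), 0.77)]
eraser [(array([462., 339.]), 0.56), (array([258., 216.]), 0.46)]
glue_stick [(array([328., 199.]), 0.7)]
side [0.55829788 1.21623244 0.77238084] [-122.84686902    1.08218485 -178.37956937] [[607.21965328   0.         307.88689341]
 [  0.         607.21965328 236.5734414 ]
 [  0.           0.           1.        ]]
spacer [(array([360., 304.]), 0.7)]
power_bank [(array([362., 316.]), 0.8), (array([365., 382.]), 0.79), (array([324., 265.]), 0.65)]
phone [(array([349., 327.]), 0.9)]
dock [(array([298., 235.]), 0.77), (array([361., 305.]), 0.32)]
slot_c [(array([299., 198.]), 0.89), (array([296., 219.]), 0.83), (array([303., 186.]), 0.62), (array([358., 304.]), 0.23)]
eraser []
glue_stick [(array([259., 280.]), 0.79)]
```

View pics/scene0.png

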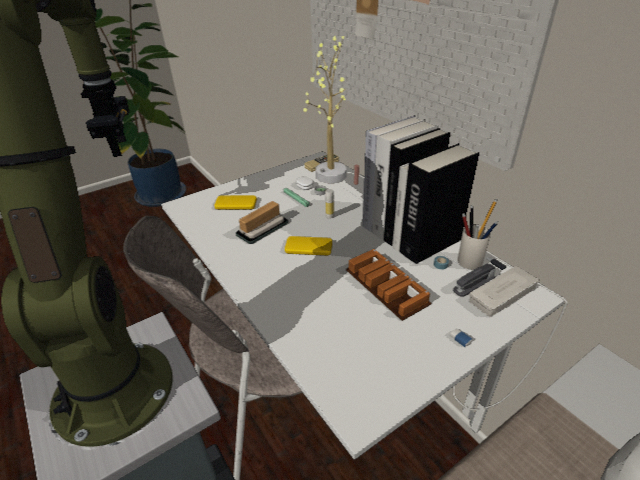

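View pics/side0.png

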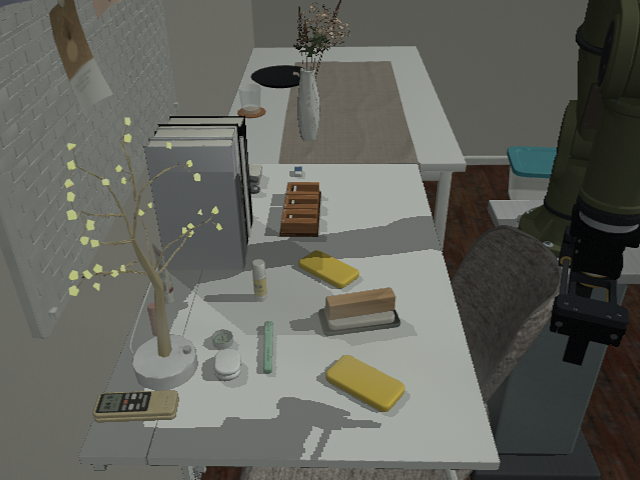

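Scene view: pile with spacer at about (260,218), dock at (390,285), eraser (462,338), glue stick (328,203). Side view: spacer (360,305), dock (300,210), with yellow decoys nearby. I'll fit poses from the masks in both cameras and rectify the dock's top.

```bash
cat >> h.py <<'E'
from scipy.optimize import minimize
def box(cx,cy,yaw,l,w,z0,z1,ox=0,oy=0):
    c,s=np.cos(yaw),np.sin(yaw)
    return np.array([[cx+c*(ox+a*l/2)-s*(oy+b*w/2),cy+s*(ox+a*l/2)+c*(oy+b*w/2),z] for a in(-1,1) for b in(-1,1) for z in(z0,z1)])
def sil(c,boxes,k=4):
    m=np.zeros((480*k//2,640*k//2),np.uint8)
    for b in boxes:
        h=cv2.convexHull((((proj(c,b)+.5)*k/2-.5)*16).astype(np.int32)); cv2.fillConvexPoly(m,h,1,shift=4)
    return cv2.resize(m.astype(np.float32),(640,480),interpolation=cv2.INTER_AREA)
def fit(cams,masks,mk,x0):
    def cost(x):
        t=0
        for c,m in zip(cams,masks):
            s=sil(c,mk(x)); t+=1-np.minimum(s,m).sum()/np.maximum(s,m).sum()
        return t
    best=None
    for y in (x0[2]-.2,x0[2],x0[2]+.2):
        r=minimize(cost,[x0[0],x0[1],y],method='Nelder-Mead',options=dict(initial_simplex=np.array([[x0[0],x0[1],y],[x0[0]+.015,x0[1],y],[x0[0],x0[1]+.015,y],[x0[0],x0[1],y+.15]]),xatol=1e-4,fatol=1e-4))
        if best is None or r.fun<best.fun: best=r
    return best.x,best.fun
mkS=lambda x:[box(*x,.13,.03,.024,.060)]
mkD=lambda x:[box(*x,.092,.216,0,.006)]+[box(*x,.083,.066,.006,.036,.0,o) for o in(-.07,0,.07)]
E
python3 - <<'E'
from h import *
cs=[eyes.read_camera(n) for n in('scene','side')]
for t,mk,z in(('spacer',mkS,.042),('dock',mkD,.018)):
    ms=[models.cut_out(c,t)[0] for c in cs]
    M=[m['pixels'].astype(np.float32) for m in ms]
    p=[at(c,m['centre'],z)[:2] for c,m in zip(cs,ms)]; print(t,p,[m.sum() for m in M])
    x0=np.mean(p,0)
    print('both',fit(cs,M,mk,[*x0,0.]))
    for i in(0,1): print(i,fit(cs[i:i+1],M[i:i+1],mk,[*x0,0.]))
    x,_=fit(cs,M,mk,[*x0,0.])
# rectify dock top z=.036, 0.4mm/px; rows=x, cols=y in dock frame
out=[]
for c in cs:
    cr=np.array([[-.06,.13],[-.06,-.13],[.06,-.13],[.06,.13]]); k,s=np.cos(x[2]),np.sin(x[2])
    W=np.array([[x[0]+k*a-s*b,x[1]+s*a+k*b,.036] for a,b in cr])
    H=cv2.getPerspectiveTransform(proj(c,W).astype(np.float32),np.float32([[0,240],[520,240],[520,0],[0,0]]))
    out.append(cv2.warpPerspective(c['pixels'],H,(520,240)))
cv2.imwrite('pics/dock.png',np.vstack(out)[...,::-1])
E
```

```text
spacer [array([0.49286112, 0.31678128]), array([0.5006865 , 0.31965795])] [np.float32(676.0), np.float32(1602.0)]
both (array([0.50098433, 0.31639738, 0.25859842]), np.float64(0.17684024572372437))
0 (array([0.50046996, 0.31526782, 0.27747783]), np.float64(0.07500863075256348))
1 (array([0.50004536, 0.31655184, 0.24203421]), np.float64(0.09848058223724365))
dock [array([ 0.58978864, -0.1491801 ]), array([0.60470403, 0.03791697])] [np.float32(542.0), np.float32(256.0)]
both (array([ 0.62679981, -0.08928919, -0.01285711]), np.float64(1.707122564315796))
0 (array([ 0.62575467, -0.09214614, -0.01967517]), np.float64(0.8265877366065979))
1 (array([ 0.62729557, -0.08706837, -0.01846218]), np.float64(0.8771003484725952))
```

View pics/dock.png

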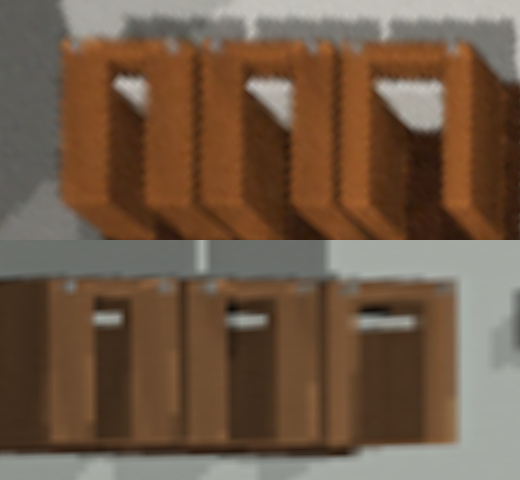

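The rectified views show the widest slot is the right-most one (robot's right, −y), at columns ~357–443 of the crop. The spacer is at about (0.500, 0.316) with yaw about 15°. I'm moving above the spacer's near half.

>>> drive_tool:
  angular:
    - [0, 0, 0]
    - [0, 0, 0]
    - [0, 0, 0]
    - [0, 0, 0]
    - [0, 0, 0]
    - [0, 0, 0]
    - [0, 0, 0]
    - [0, 0, 0]
    - [0, 0, 0]
    - [0, 0, 0]
    - [0, 0, -0.105]
    - [0, 0, -0.105]
    - [0, 0, -0.105]
    - [0, 0, -0.105]
    - [0, 0, -0.105]
    - [0, 0, -0.105]
    - [0, 0, 0]
    - [0, 0, 0]
  delta_pos:
    - [-3.28, -1.91, 0.3]
    - [-3.28, -1.91, 0.3]
    - [-3.28, -1.91, 0.3]
    - [-3.28, -1.91, 0.3]
    - [-3.28, -1.91, 0.3]
    - [-3.28, -1.91, 0.3]
    - [-3.28, -1.91, 0.3]
    - [-3.28, -1.91, 0.3]
    - [-3.28, -1.91, 0.3]
    - [-3.28, -1.91, 0.3]
    - [0, 0, 0]
    - [0, 0, 0]
    - [0, 0, 0]
    - [0, 0, 0]
    - [0, 0, 0]
    - [0, 0, 0]
    - [0, 0, 0]
    - [0, 0, 0]
  gripper: [8.7, 8.7, 8.7, 8.7, 8.7, 8.7, 8.7, 8.7, 8.7, 8.7, 8.7, 8.7, 8.7, 8.7, 8.7, 8.7, 8.7, 8.7]

```text
time_s: 2.9
tool_pos: [0.4721, 0.309, 0.2067]
tool_rot: [180.0, 0.0, -165.3]
force: [-0.4, 0.1, 0.3]
grip_width: 0.0868
grasp_force: 0.0
```

Run:
```python
from h import *
s=telemetry.get_obs(); print(s['time_s'],s['tool_pos'],s['tool_rot'],s['qpos'],s['force'])
c=eyes.read_camera('wrist'); save(c,'w1'); print(c['origin'],c['orientation'])
for t in ['spacer','power_bank']:
    d=models.cut_out(c,t); print(t,[(np.round(q['centre']),round(q['p'],2),at(c,q['centre'],.06)) for q in d])
    if t=='spacer': print(fit([c],[d[0]['pixels'].astype(np.float32)],mkS,[.5,.316,.26]))
```

```text
2.9 [0.47208007 0.30896407 0.20665363] [ 1.79993022e+02  1.06308577e-02 -1.65292637e+02] [-41.77466477   8.84671523   6.51532497  98.27773439  -1.04893602
  72.92207746  69.67902607] [-0.37508171  0.05248495  0.25221553]
[0.39463869 0.28883658 0.35437822] [ 1.63103662e+02 -5.21624653e-02  1.04673173e+02]
spacer [(array([196., 421.]), 0.75, array([0.66171253, 0.25272257, 0.06      ])), (array([316., 252.]), 0.57, array([0.49044341, 0.31289888, 0.06      ]))]
(array([0.5  , 0.316, 0.06 ]), np.float64(1.0))
power_bank [(array([295., 243.]), 0.89, array([0.4873738 , 0.29674685, 0.06      ])), (array([512., 276.]), 0.67, array([0.4714966 , 0.46139259, 0.06      ])), (array([127., 259.]), 0.56, array([0.53086045, 0.17880425, 0.06      ]))]
```

View pics/w1.png

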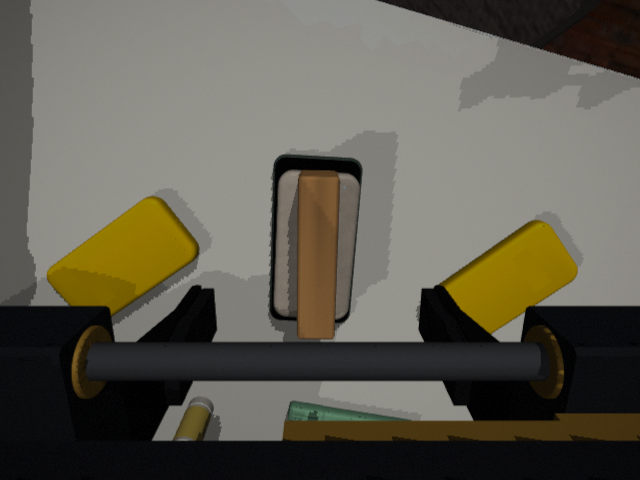

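The wrist view shows the spacer from (318,172) to (316,338), nearly aligned with the tool and centred between the fingers. The detector's second hit (316,252) is the true one, so I'll fit on that.

Run:
```python
from h import *
c=eyes.read_camera('wrist')
d=[q for q in models.cut_out(c,'spacer') if abs(q['centre'][0]-316)<20][0]
x,f=fit([c],[d['pixels'].astype(np.float32)],mkS,[.5,.316,.26]); print(x,f,np.degrees(x[2]))
for px in [(299,172),(337,172),(335,338),(297,338)]: print(at(c,px,.06))
s=telemetry.get_obs()
Rt=rot(s['tool_rot']); g=np.array([x[0]-.03*np.cos(x[2]),x[1]-.03*np.sin(x[2]),.043])
print('tool cm',Rt.T@(g-s['tool_pos'])*100)
```

```text
[0.49960767 0.31620249 0.2355782 ] 0.03896474838256836 13.497636510397909
[0.43621428 0.28673525 0.06      ]
[0.42945493 0.31243583 0.06      ]
[0.55570374 0.34586564 0.06      ]
[0.56332716 0.31683572 0.06      ]
tool cm [ 0.1508397   0.05889345 16.35860581]
```

>>> drive_tool:
  angular:
    - [0, 0, 0.016]
    - [0, 0, 0]
    - [0, 0, 0]
    - [0, 0, 0]
    - [0, 0, 0]
    - [0, 0, 0]
    - [0, 0, 0]
    - [0, 0, 0]
    - [0, 0, 0]
    - [0, 0, 0]
  delta_pos:
    - [0.15, 0.06, 1.5]
    - [0, 0, 3]
    - [0, 0, 3]
    - [0, 0, 3]
    - [0, 0, 2.5]
    - [0, 0, 1.5]
    - [0, 0, 1]
    - [0, 0, 0.8]
    - [0, 0, 0]
    - [0, 0, 0]
  gripper: [8.7, 8.7, 8.7, 8.7, 8.7, 8.7, 8.7, 8.7, 8.7, 8.7]
  squeeze: 40

```text
time_s: 4.15
tool_pos: [0.471, 0.3096, 0.0443]
tool_rot: [180.0, 0.1, -166.1]
force: [-0.5, 1.0, 0.7]
grip_width: 0.0868
grasp_force: 0.0
```

>>> drive_tool:
  angular:
    - [0, 0, 0]
    - [0, 0, 0]
    - [0, 0, 0]
    - [0, 0, 0]
    - [0, 0, 0]
    - [0, 0, 0]
    - [0, 0, 0]
    - [0, 0, 0]
    - [0, 0, 0]
    - [0, 0, 0]
  delta_pos:
    - [0, 0, 0]
    - [0, 0, 0]
    - [0, 0, 0]
    - [0, 0, 0]
    - [0, 0, 0]
    - [0, 0, 0]
    - [0, 0, 0]
    - [0, 0, 0]
    - [0, 0, 0]
    - [0, 0, 0]
  gripper: [6, 5, 4, 3.6, 3.2, 2.5, 2, 2, 2, 2]
  squeeze: 40

```text
time_s: 5.15
tool_pos: [0.4705, 0.3091, 0.0436]
tool_rot: [-180.0, 0.0, -166.1]
force: [0.8, 1.0, -0.5]
grip_width: 0.0298
grasp_force: 40.0
```

>>> drive_tool:
  angular:
    - [0, 0, 0]
    - [0, 0, 0]
    - [0, 0, 0]
    - [0, 0, 0]
    - [0, 0, 0]
    - [0, 0, 0]
    - [0, 0, 0]
    - [0, 0, 0]
    - [0, 0, 0]
  delta_pos:
    - [0, 0, -0.2]
    - [0, 0, -0.5]
    - [0, 0, -1]
    - [0, 0, -2]
    - [0, 0, -2.5]
    - [0, 0, -2.5]
    - [0, 0, -2]
    - [0, 0, -1]
    - [0, 0, 0]
  gripper: [2, 2, 2, 2, 2, 2, 2, 2, 2]

```text
time_s: 6.05
tool_pos: [0.4714, 0.3098, 0.1626]
tool_rot: [179.9, 0.2, -166.1]
force: [0.4, -0.0, -1.5]
grip_width: 0.0299
grasp_force: 40.0
```

>>> drive_tool:
  angular:
    - [0, 0, 0]
    - [0, 0, 0]
    - [0, 0, 0]
    - [0, 0, 0]
    - [0, 0, 0]
    - [0, 0, 0]
    - [0, 0, 0]
    - [0, 0, 0]
    - [0, 0, 0]
    - [0, 0, 0]
    - [0, 0, 0]
    - [0, 0, 0]
    - [0, 0, 0]
    - [0, 0, 0]
    - [0, 0, 0]
    - [0, 0, 0.086]
    - [0, 0, 0.086]
    - [0, 0, 0.086]
    - [0, 0, 0]
    - [0, 0, 0]
  delta_pos:
    - [0.4, -1.6, 0]
    - [0.8, -3.2, 0]
    - [0.8, -3.2, 0]
    - [0.8, -3.2, 0]
    - [0.8, -3.2, 0]
    - [0.8, -3.2, 0]
    - [0.8, -3.2, 0]
    - [0.8, -3.2, 0]
    - [0.8, -3.2, 0]
    - [0.8, -3.2, 0]
    - [0.8, -3.2, 0]
    - [0.8, -3.2, 0]
    - [0.8, -3.2, 0]
    - [0.8, -3.2, 0]
    - [0.5, -2.1, 0]
    - [0, 0, 0]
    - [0, 0, 0]
    - [0, 0, 0]
    - [0, 0, 0]
    - [0, 0, 0]
  gripper: [2, 2, 2, 2, 2, 2, 2, 2, 2, 2, 2, 2, 2, 2, 2, 2, 2, 2, 2, 2]

```text
time_s: 8.05
tool_pos: [0.4686, -0.1582, 0.1596]
tool_rot: [180.0, -0.1, 179.2]
force: [-0.4, 0.1, -1.2]
grip_width: 0.0301
grasp_force: 40.0
```

Run:
```python
from h import *
s=telemetry.get_obs(); print(s['time_s'],s['tool_pos'],s['tool_rot'],s['grip_width'],s['force'])
cs={n:eyes.read_camera(n) for n in('wrist','scene','side')}
save(cs['wrist'],'w2')
c=cs['scene']; cv2.imwrite('pics/s2.png',cv2.resize(c['pixels'][180:340,210:470,::-1],None,fx=3,fy=3,interpolation=cv2.INTER_CUBIC))
```

```text
8.05 [ 0.46862859 -0.15815265  0.15958045] [ 1.79986716e+02 -1.12228530e-01  1.79224922e+02] 0.0300812056380776 [-0.42110633  0.09764667 -1.23482027]
```

View pics/w2.png

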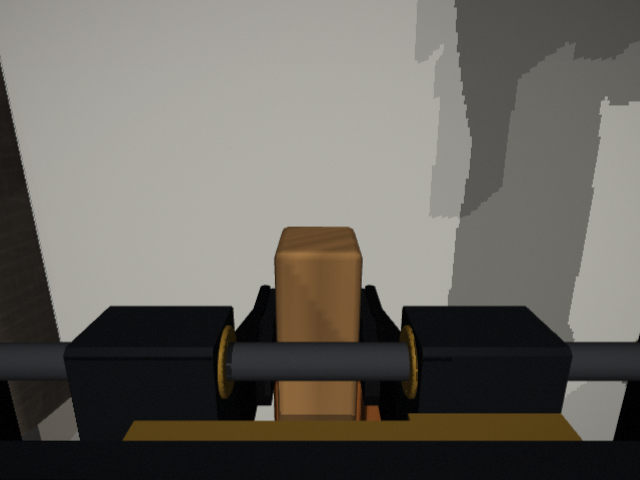

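View pics/s2.png

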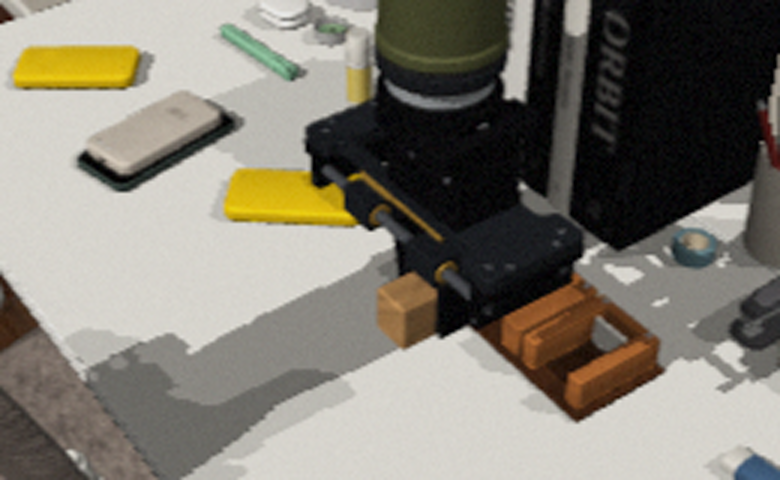

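The power bank and phone stayed where they were, and the spacer is held straight. The slot is hidden in this wrist view, with only brown visible at (370,400). I'll rise and step aside so the wrist camera sees the whole dock.

>>> drive_tool:
  angular:
    - [0, 0, 0]
    - [0, 0, 0]
    - [0, 0, 0]
    - [0, 0, 0]
    - [0, 0, 0]
    - [0, 0, 0]
    - [0, 0, 0]
    - [0, 0, 0]
    - [0, 0, 0]
  delta_pos:
    - [-0.6, -0.9, -1.5]
    - [-1.2, -1.85, -3.35]
    - [-1.2, -1.85, -3.35]
    - [-1.2, -1.85, -3.35]
    - [-1.2, -1.85, -3.35]
    - [-1.2, -1.85, -3.35]
    - [-0.6, -0.9, -1.7]
    - [0, 0, 0]
    - [0, 0, 0]
  gripper: [2, 2, 2, 2, 2, 2, 2, 2, 2]

```text
time_s: 9.1
tool_pos: [0.54, -0.269, 0.3591]
tool_rot: [180.0, -0.1, 179.2]
force: [-0.6, 0.0, -1.1]
grip_width: 0.0298
grasp_force: 40.0
```

Run:
```python
from h import *
s=telemetry.get_obs(); print(s['time_s'],s['tool_pos'],s['tool_rot'])
c=eyes.read_camera('wrist'); print(c['origin'],c['mtx'][0])
x=np.array([.6258,-.0893,-.015])
cr=np.array([[-.06,.13],[-.06,-.13],[.06,-.13],[.06,.13]]); k,sn=np.cos(x[2]),np.sin(x[2])
out=[]
for z in(.036,.006):
    W=np.array([[x[0]+k*a-sn*b,x[1]+sn*a+k*b,z] for a,b in cr])
    H=cv2.getPerspectiveTransform(proj(c,W).astype(np.float32),np.float32([[0,276],[600,276],[600,0],[0,0]]))
    out.append(cv2.warpPerspective(c['pixels'],H,(600,276),flags=cv2.INTER_CUBIC))
cv2.imwrite('pics/dock2.png',np.vstack(out)[...,::-1]); save(c,'w3')
```

```text
9.1 [ 0.53995261 -0.26900906  0.35913507] [ 1.79968727e+02 -6.65332637e-02  1.79167988e+02]
[ 0.46008664 -0.26776285  0.50696223] [419.21663479   0.         317.29950322]
```

View pics/dock2.png

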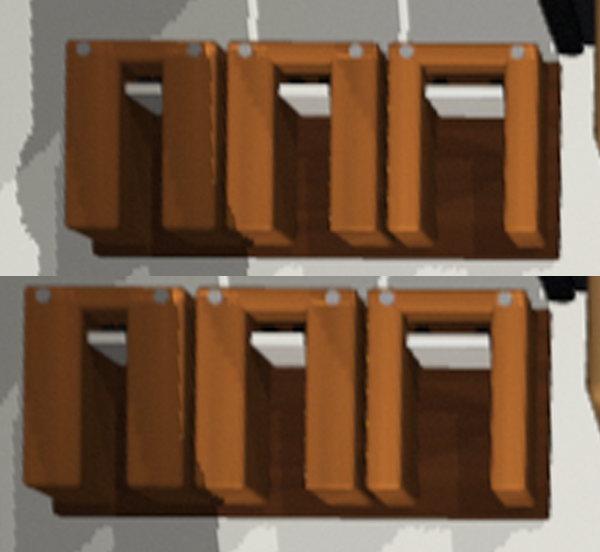

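The rectified wrist view (top half at z=0.036) shows slot C between columns 422 and 505, with the dock yaw about −1.4°. That puts slot C's middle at about (0.6243, −0.1599). I'm moving to just in front of the mouth.

>>> drive_tool:
  angular:
    - [0, 0, 0.0105]
    - [0, 0, 0]
    - [0, 0, 0]
    - [0, 0, 0]
    - [0, 0, 0]
    - [0, 0, 0]
    - [0, 0, 0]
    - [0, 0, 0]
    - [0, 0, 0]
    - [0, 0, 0]
    - [0, 0, 0]
    - [0, 0, 0]
  delta_pos:
    - [0, 0, 0]
    - [0.85, 1.39, 3.49]
    - [0.85, 1.39, 3.49]
    - [0.85, 1.39, 3.49]
    - [0.85, 1.39, 3.49]
    - [0.85, 1.39, 3.49]
    - [0.85, 1.39, 3.49]
    - [0.85, 1.39, 3.49]
    - [0.43, 0.7, 1.75]
    - [0.43, 0.7, 1.75]
    - [0, 0, 0]
    - [0, 0, 0]
  gripper: [2, 2, 2, 2, 2, 2, 2, 2, 2, 2, 2, 2]

```text
time_s: 10.35
tool_pos: [0.4746, -0.1559, 0.0807]
tool_rot: [180.0, -0.0, 178.6]
force: [0.3, 0.3, -0.6]
grip_width: 0.0297
grasp_force: 40.0
```

```bash
cat > go.py <<'E'
from h import *
import sys
sl=np.array([.6243,-.1599]); u=np.array([np.cos(.025),-np.sin(.025)]); v=np.array([np.sin(.025),np.cos(.025)])
s=telemetry.get_obs(); p=np.array(s['tool_pos'])
d=p[:2]-sl; print('t',s['time_s'],'local TCP mm: along',d@u*1e3,'(flush -68.5) lateral',d@v*1e3,'z',p[2]*1e3,'rot',s['tool_rot'],'F',s['force'],'M',s['wrist_torque'],s['grip_width'])
E
python3 go.py
```

```text
t 10.35 local TCP mm: along -149.72004385534777 (flush -68.5) lateral 0.24461715335150444 z 80.72526337145976 rot [ 1.79989174e+02 -3.07940040e-02  1.78593081e+02] F [ 0.29670918  0.28642187 -0.55567253] M [ 0.03548004 -0.03359517 -0.04068409] 0.029679023529932274
```

>>> drive_tool:
  angular:
    - [0, 0, 0]
    - [0, 0, 0]
    - [0, 0, 0]
    - [0, 0, 0]
    - [0, 0, 0]
    - [0, 0, 0]
  delta_pos:
    - [0, 0, 1.5]
    - [0, 0, 1.5]
    - [0, 0, 1.2]
    - [0, 0, 0.9]
    - [0, 0, 0]
    - [0, 0, 0]
  gripper: [2, 2, 2, 2, 2, 2]

```text
time_s: 10.95
tool_pos: [0.4753, -0.1565, 0.0301]
tool_rot: [-180.0, 0.0, 178.5]
force: [-0.3, -0.3, -0.4]
grip_width: 0.0301
grasp_force: 40.0
```

```bash
python3 go.py
python3 - <<'E'
from h import *
a=eyes.read_camera('scene'); b=eyes.read_camera('wrist')
A=cv2.resize(a['pixels'][225:325,300:450],(600,400),interpolation=cv2.INTER_CUBIC)
# wrist: lower middle
B=cv2.resize(b['pixels'][380:480,200:440],(600,200),interpolation=cv2.INTER_CUBIC)
cv2.imwrite('pics/pre.png',np.vstack([A,B])[...,::-1])
E
```

```text
t 10.95 local TCP mm: along -149.07455711415264 (flush -68.5) lateral -0.3601786589653384 z 30.052238958008676 rot [-1.79988937e+02  2.03924101e-02  1.78539823e+02] F [-0.27876123 -0.30075215 -0.37570461] M [ 0.03760861  0.00871765 -0.02745495] 0.030064485038582618
```

View pics/pre.png

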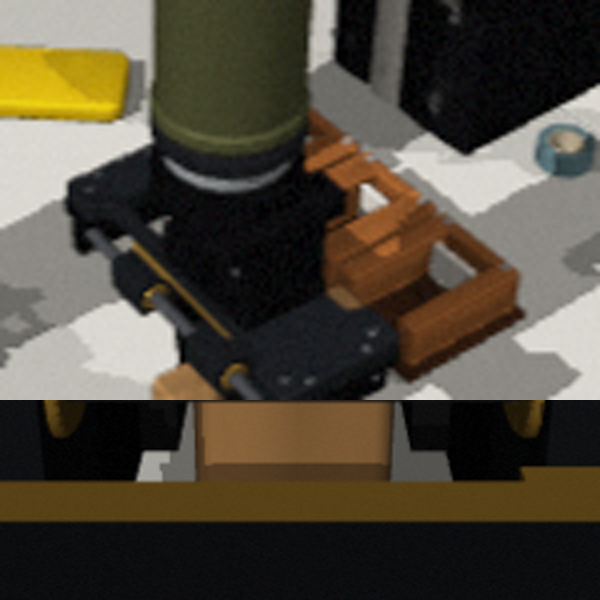

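Scene crop: the spacer's front end (at about (345,298) in the crop) is right at slot C's mouth. I'm entering carefully.

>>> drive_tool:
  angular:
    - [0, 0, 0]
    - [0, 0, 0]
    - [0, 0, 0]
    - [0, 0, 0]
    - [0, 0, 0]
    - [0, 0, 0]
    - [0, 0, 0]
    - [0, 0, 0]
  delta_pos:
    - [-0.5, 0, 0]
    - [-0.5, 0, 0]
    - [-0.5, 0, 0]
    - [-0.5, 0, 0]
    - [-0.5, 0, 0]
    - [-0.5, 0, 0]
    - [-0.5, 0, 0]
    - [0, 0, 0]
  gripper: [2, 2, 2, 2, 2, 2, 2, 2]

```text
time_s: 11.85
tool_pos: [0.5108, -0.1572, 0.0298]
tool_rot: [-180.0, 0.0, 178.6]
force: [-0.6, -0.8, -1.2]
grip_width: 0.0298
grasp_force: 40.0
```

```bash
python3 go.py
```

```text
t 11.85 local TCP mm: along -113.532341689448 (flush -68.5) lateral -0.1039905019914458 z 29.798368914437123 rot [-1.79983537e+02  3.11678393e-02  1.78571781e+02] F [-0.56742084 -0.80314273 -1.22970628] M [-0.02597117  0.02778385  0.00357133] 0.02979061172284483
```

>>> drive_tool:
  angular:
    - [0, 0, 0]
    - [0, 0, 0]
    - [0, 0, 0]
    - [0, 0, 0]
    - [0, 0, 0]
    - [0, 0, 0]
    - [0, 0, 0]
  delta_pos:
    - [-0.2, 0, 0.1]
    - [-0.2, 0, 0.1]
    - [-0.2, 0, 0.1]
    - [-0.2, 0, 0.05]
    - [-0.2, 0, 0.05]
    - [0, 0, 0]
    - [0, 0, 0]
  gripper: [2, 2, 2, 2, 2, 2, 2]

```text
time_s: 12.55
tool_pos: [0.5199, -0.1574, 0.0257]
tool_rot: [180.0, -0.0, 178.6]
force: [-0.0, 0.2, -0.8]
grip_width: 0.0297
grasp_force: 40.0
```

```bash
python3 go.py
```

```text
t 12.55 local TCP mm: along -104.39122776810142 (flush -68.5) lateral -0.12298654288142623 z 25.719375143854357 rot [ 1.79998231e+02 -5.36305931e-03  1.78554452e+02] F [-0.04586557  0.15757857 -0.7614197 ] M [0.0459009  0.0534     0.00956222] 0.02973048070617866
```

>>> drive_tool:
  angular:
    - [0, 0, 0]
    - [0, 0, 0]
    - [0, 0, 0]
    - [0, 0, 0]
  delta_pos:
    - [-0.2, 0, 0.05]
    - [-0.2, 0, 0.05]
    - [0, 0, 0]
    - [0, 0, 0]
  gripper: [2, 2, 2, 2]

```text
time_s: 12.95
tool_pos: [0.5237, -0.1576, 0.0251]
tool_rot: [180.0, -0.0, 178.5]
force: [-4.3, 0.4, 4.9]
grip_width: 0.0298
grasp_force: 40.0
```

```bash
python3 go.py
```

```text
t 12.95 local TCP mm: along -100.59898566266186 (flush -68.5) lateral -0.2411230992691249 z 25.071419259662676 rot [ 1.79981177e+02 -3.47906749e-02  1.78540952e+02] F [-4.291342    0.37640882  4.94133198] M [0.12581057 0.60382175 0.01820902] 0.02976921333914346
```

On the floor, with about 5 N upward. I'm easing off slightly and sliding in.

>>> drive_tool:
  angular:
    - [0, 0, 0]
    - [0, 0, 0]
    - [0, 0, 0]
    - [0, 0, 0]
    - [0, 0, 0]
    - [0, 0, 0]
    - [0, 0, 0]
  delta_pos:
    - [-0.3, 0, -0.03]
    - [-0.4, 0, 0]
    - [-0.4, 0, 0]
    - [-0.4, 0, 0]
    - [-0.4, 0, 0]
    - [-0.3, 0, 0]
    - [0, 0, 0]
  gripper: [2, 2, 2, 2, 2, 2, 2]

```text
time_s: 13.65
tool_pos: [0.5465, -0.1583, 0.0252]
tool_rot: [-180.0, 0.0, 178.6]
force: [-3.0, -1.0, 5.0]
grip_width: 0.0299
grasp_force: 40.0
```

```bash
python3 go.py
```

```text
t 13.65 local TCP mm: along -77.851691049457 (flush -68.5) lateral -0.30178345915945703 z 25.235849567819916 rot [-1.79987370e+02  4.86793165e-03  1.78558787e+02] F [-3.0320722  -1.02144355  4.98712766] M [0.02449286 0.48271057 0.01872582] 0.029925785819271286
```

>>> drive_tool:
  angular:
    - [0, 0, 0]
    - [0, 0, 0]
    - [0, 0, 0]
    - [0, 0, 0]
  delta_pos:
    - [-0.2, 0, -0.02]
    - [-0.2, 0, 0]
    - [-0.2, 0, 0]
    - [0, 0, 0]
  gripper: [2, 2, 2, 2]

```text
time_s: 14.05
tool_pos: [0.5508, -0.1584, 0.0253]
tool_rot: [180.0, -0.2, 178.5]
force: [-7.7, 1.1, 9.1]
grip_width: 0.0299
grasp_force: 40.0
```

```bash
python3 go.py
```

```text
t 14.05 local TCP mm: along -73.52369663497677 (flush -68.5) lateral -0.31299831048664417 z 25.277919944705477 rot [ 1.79968640e+02 -1.71863077e-01  1.78539810e+02] F [-7.68246118  1.09572645  9.07965851] M [0.12624124 1.40911141 0.04024566] 0.029930299608095585
```

>>> drive_tool:
  angular:
    - [0, 0, 0]
    - [0, 0, 0]
    - [0, 0, 0]
    - [0, 0, 0]
  delta_pos:
    - [-0.1, 0, 0]
    - [-0.1, 0, 0]
    - [0, 0, 0]
    - [0, 0, 0]
  gripper: [2, 2, 2, 2]

```text
time_s: 14.45
tool_pos: [0.5524, -0.1584, 0.0253]
tool_rot: [180.0, -0.2, 178.5]
force: [-8.6, 0.8, 10.1]
grip_width: 0.03
grasp_force: 40.0
```

```bash
python3 go.py
```

```text
t 14.45 local TCP mm: along -71.93168636583745 (flush -68.5) lateral -0.2700923908531208 z 25.28366613566253 rot [179.95803494  -0.20228382 178.54279722] F [-8.58163396  0.75318936 10.08717383] M [0.15300179 1.55060139 0.00307695] 0.029983297745815624
```

>>> drive_tool:
  angular:
    - [0, 0, 0]
    - [0, 0, 0]
    - [0, 0, 0]
    - [0, 0, 0]
  delta_pos:
    - [-0.1, 0, -0.04]
    - [-0.1, 0, -0.02]
    - [0, 0, 0]
    - [0, 0, 0]
  gripper: [2, 2, 2, 2]

```text
time_s: 14.85
tool_pos: [0.5551, -0.1584, 0.0253]
tool_rot: [180.0, -0.1, 178.5]
force: [-5.5, -0.1, 2.4]
grip_width: 0.0295
grasp_force: 40.0
```

```bash
python3 go.py
```

```text
t 14.85 local TCP mm: along -69.1797744885757 (flush -68.5) lateral -0.20303682636746842 z 25.348188288448323 rot [ 1.79993511e+02 -1.11323491e-01  1.78548600e+02] F [-5.50497127 -0.10846192  2.40951573] M [-0.01825131  0.97401635 -0.01851516] 0.02949698355193249
```

>>> drive_tool:
  angular:
    - [0, 0, 0]
    - [0, 0, 0]
    - [0, 0, 0]
    - [0, 0, 0]
  delta_pos:
    - [-0.1, 0, 0]
    - [-0.1, 0, 0]
    - [0, 0, 0]
    - [0, 0, 0]
  gripper: [2, 2, 2, 2]

```text
time_s: 15.25
tool_pos: [0.5565, -0.1585, 0.0254]
tool_rot: [180.0, -0.2, 178.5]
force: [-6.6, -0.2, 5.4]
grip_width: 0.0299
grasp_force: 40.0
```

```bash
python3 go.py
```

```text
t 15.25 local TCP mm: along -67.80006745338748 (flush -68.5) lateral -0.27065490550409965 z 25.353487608781034 rot [179.97998105  -0.18280798 178.5422076 ] F [-6.61862142 -0.21666301  5.40200616] M [0.03856595 1.32214164 0.01216314] 0.02993144760784549
```

>>> drive_tool:
  angular:
    - [0, 0, 0]
    - [0, 0, 0]
    - [0, 0, 0]
    - [0, 0, 0]
  delta_pos:
    - [-0.1, 0, -0.02]
    - [-0.1, 0, 0]
    - [0, 0, 0]
    - [0, 0, 0]
  gripper: [2, 2, 2, 2]

```text
time_s: 15.65
tool_pos: [0.5582, -0.1585, 0.0254]
tool_rot: [180.0, -0.2, 178.5]
force: [-8.1, -0.4, 4.5]
grip_width: 0.03
grasp_force: 40.0
```

```bash
python3 go.py
```

```text
t 15.65 local TCP mm: along -66.16215842547564 (flush -68.5) lateral -0.25494030634560017 z 25.372635720969225 rot [179.97543492  -0.22594087 178.5423888 ] F [-8.05477255 -0.35382748  4.50135253] M [-0.00586294  1.43762566  0.02684462] 0.03000455616379359
```

>>> drive_tool:
  angular:
    - [0, 0, 0]
    - [0, 0, 0]
    - [0, 0, 0]
    - [0, 0, 0]
  delta_pos:
    - [-0.1, 0, 0]
    - [0, 0, 0]
    - [0, 0, 0]
    - [0, 0, 0]
  gripper: [2, 2, 2, 2]

```text
time_s: 16.05
tool_pos: [0.5585, -0.1585, 0.0254]
tool_rot: [180.0, -0.3, 178.5]
force: [-9.2, 0.7, 7.0]
grip_width: 0.0295
grasp_force: 40.0
```

```bash
python3 go.py
```

```text
t 16.05 local TCP mm: along -65.83812847237834 (flush -68.5) lateral -0.2499015489141384 z 25.358584859345637 rot [179.95513216  -0.30380263 178.53770681] F [-9.15622031  0.71467202  6.95323804] M [0.05341124 1.75737841 0.0243748 ] 0.02951488318984779
```

>>> drive_tool:
  angular:
    - [0, 0, 0]
    - [0, 0, 0]
    - [0, 0, 0]
    - [0, 0, 0]
  delta_pos:
    - [-0.1, 0, -0.03]
    - [-0.1, 0, 0]
    - [0, 0, 0]
    - [0, 0, 0]
  gripper: [2, 2, 2, 2]

```text
time_s: 16.45
tool_pos: [0.5585, -0.1585, 0.0253]
tool_rot: [179.9, -0.5, 178.5]
force: [-14.0, 0.9, 10.2]
grip_width: 0.0301
grasp_force: 40.0
```

```bash
python3 go.py
```

```text
t 16.45 local TCP mm: along -65.78401954152604 (flush -68.5) lateral -0.28843382602494166 z 25.341523080313742 rot [179.91019967  -0.53088753 178.51549669] F [-14.02265338   0.87327851  10.17459064] M [0.15085202 2.60814128 0.06286608] 0.030053962892075858
```

>>> drive_tool:
  angular:
    - [0, 0, 0]
    - [0, 0, 0]
    - [0, 0, 0]
    - [0, 0, 0]
  delta_pos:
    - [-0.1, 0, 0]
    - [-0.1, 0, 0]
    - [0, 0, 0]
    - [0, 0, 0]
  gripper: [2, 2, 2, 2]

```text
time_s: 16.85
tool_pos: [0.5587, -0.1586, 0.0253]
tool_rot: [179.9, -0.8, 178.5]
force: [-17.8, 1.5, 15.2]
grip_width: 0.0296
grasp_force: 40.0
```

```bash
python3 go.py
```

```text
t 16.85 local TCP mm: along -65.61998606783081 (flush -68.5) lateral -0.3187699495576204 z 25.27738344446797 rot [179.85809566  -0.75077387 178.48311023] F [-17.84366069   1.46599349  15.23588477] M [ 0.22652819  3.69453103 -0.04411935] 0.029597994945538875
```

The tile has reached a hard stop: TCP x holds at 0.5585–0.5587 while the push rises from 9 to 18 N. I'm easing the excess and checking.

>>> drive_tool:
  angular:
    - [0, 0, 0]
    - [0, 0, 0]
    - [0, 0, 0]
    - [0, 0, 0]
    - [0, 0, 0]
  delta_pos:
    - [0, 0, -0.05]
    - [0.1, 0, -0.03]
    - [0, 0, 0]
    - [0, 0, 0]
    - [0, 0, 0]
  gripper: [2, 2, 2, 2, 2]

```text
time_s: 17.35
tool_pos: [0.5587, -0.1588, 0.0253]
tool_rot: [179.9, -0.6, 178.5]
force: [-12.9, 1.3, 5.7]
grip_width: 0.0297
grasp_force: 40.0
```

```bash
python3 go.py
python3 - <<'E'
from h import *
a=eyes.read_camera('scene'); b=eyes.read_camera('side')
A=cv2.resize(a['pixels'][235:325,340:450],(480,393),interpolation=cv2.INTER_CUBIC)
B=cv2.resize(b['pixels'][160:240,260:350],(442,393),interpolation=cv2.INTER_CUBIC)[:,:310]
cv2.imwrite('pics/end.png',np.hstack([A,B])[...,::-1])
E
```

```text
t 17.35 local TCP mm: along -65.58217290999254 (flush -68.5) lateral -0.49432000616130034 z 25.32897987758669 rot [179.93251591  -0.61834052 178.51228943] F [-12.8870497    1.25636733   5.74199144] M [-0.0385896   2.58557835  0.09220749] 0.029723957573744332
```

View pics/end.png

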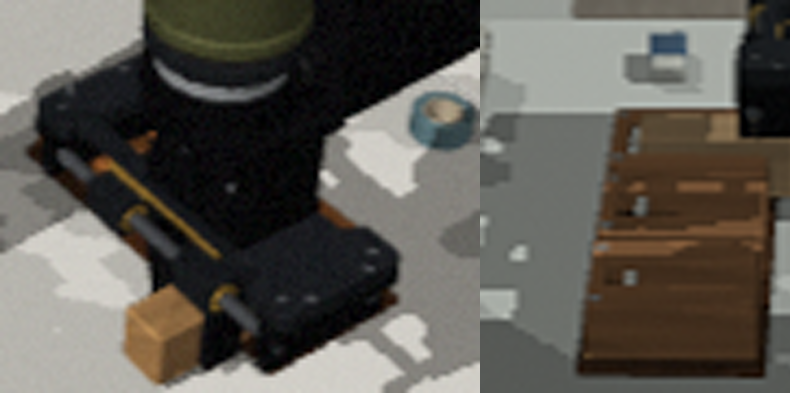

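In the side view the spacer fills slot C right up to the back wall (about (645,130) in the crop) and no white gap shows there. The tiles in the other two slots still stand off, and the push is steady at about 13 N. I'm handing in.

```bash
python3 -c "
from cell import env
print(env.sign_off())"
```

```text
the job is handed in; nothing more can be done
None
```

I slid the spacer along the floor of the widest slot to a hard stop, which I take as its tile pressed flush, and handed the job in still gripping it at about 13 N of push; no verdict came back. The pile below and the two narrow slots' tiles looked undisturbed in the pictures.

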